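# Shut the garlic box past its spring catch

## Task

Shut the garlic box: with closed fingertips press the orange spring bar down and keep it down while you push the white tab, and with it the sliding lid, past the steel catch nub until the lid is fully shut over the garlic; then let go so that the bar springs up and its nub locks the lid. Only press and push, from the tab's white side: do not pinch the tab or touch its grey face, and leave the garlic and everything else where it stands.

Things in the scene. Friction and masses are not known exactly. Their poses are not given: they have to be found in the camera images.
- garlic_box: Fixed pale wooden box, 110 (x) x 260 (y) x 74 mm, orange spring bar along its front (-x) side. Origin: centre of the wooden box's underside, on the worktop; x points away from the bar to the back, y along the box, z up. The +y half is a closed deck, the -y half an open well with garlic in it. The lid starts over the deck and shuts by sliding towards -y.
- press_bar: Orange press bar, 48 (x) x 240 (y) x 8 mm, axes as the box's, moves straight down only. Origin: on its underside, 86 mm in front (-x) of the box origin, same y; spans y -110 to +130 mm. Top 60 mm above the worktop when up, 48 when fully down. Press it anywhere on its free outer strip, 34 mm wide, centre line 93 mm in front of the box origin (x = -24 to +10 mm in this frame).
- catch_nub (a point): Centre of the top of the steel catch nub, 10 x 10 mm in plan, 11 mm above the bar's top, fixed to the bar's inner edge 69 mm in front of the box origin, at box y = -33 mm. Bar up, it blocks the lid's steel lug (behind the tab); with the bar pressed 8 mm or more the lug passes over it.
- tab_face (a point): Centre of the white push face of the lid's upright tab (34 wide x 37 high x 12 mm thick along y); it looks to the box's +y and is pushed towards -y. The tab stands over the bar's free strip, 93 mm in front of the box origin, 66 to 103 mm above the worktop; this point at 84.5 mm. Its box y = 68 mm minus the lid's travel.
- lid: Sliding lid, 104 (x) x 122 (y) x 9 mm wood with a steel bracket and the tab at its front edge; axes as the box's. Origin: centre of its underside, 62 mm above the worktop. The tab's -y side is a grey face plate, 34 x 3 x 37 mm, which is not to be touched.
- lid_travel (a joint): Travel of the lid in m towards the box's -y: 0 fully open, 0.110 fully shut (end stop). Slides with about 1.2 N friction and stays where left. With the catch up the lug meets the nub at 0.084; once the lug is past (over 0.106) the nub can rise behind it and lock it.
- bar_travel (a joint): How far the spring bar is down, m: 0 up, 0.012 fully down. Needs 2.4 N to start and 7.2 N at the bottom; springs back when let go.
- garlic_in: Garlic bulb 53 x 52 x 52 mm, loose in the box's well, its top about 4 mm below the lid. Origin: its underside centre.
- garlic_out: Loose garlic bulb 60 x 60 x 59 mm on the glass hob. Origin: underside centre.
- mill: Dark wooden pepper mill, 58 mm wide, 150 mm tall, loose on the worktop. Origin: underside centre.
- timer: Black and cream kitchen timer drum, 59 mm wide, 47 mm tall, loose. Origin: underside centre.
- shaker: Small steel shaker, 37 mm wide, 64 mm tall, loose. Origin: underside centre.
- mug: Small black mug standing mouth down, 63 x 88 x 51 mm, loose. Origin: underside centre.

How it is judged (in metres and radians):
On the way, in this order (a step that is already met when the one before it is completed fails the run):
1. the fingers hold the spring bar down while the lid is still before the catch (value of joint bar_travel above 0.007 m and contact force between the fingers and press_bar above 1 N and value of joint lid_travel below 0.088 m), for 0.1 s.
2. the lid has been pushed past the catch with the fingers still holding the bar down (value of joint bar_travel above 0.0065 m and contact force between the fingers and press_bar above 0.5 N and value of joint lid_travel above 0.104 m), for 0.1 s.
At the end, for the whole second after the job is handed in: The lid is shut (travel over 103.5 mm of 110), the spring bar is up again (less than 2 mm down) with its nub behind the lug, and no garlic or bystander is more than 20 mm from where it stood (value of joint lid_travel above 0.1035 m and value of joint bar_travel below 0.002 m and distance of each of garlic_in, garlic_out, mill, timer, shaker, mug from where it was at the start of the episode below 0.02 m); the robot touches nothing.
It fails at once if the tab is pinched or its grey face touched (contact force between the fingers and tab_grey_face above 1 N).
It fails at once if a garlic bulb, in or beside the box, is lifted, carried or knocked away (distance of any of garlic_in, garlic_out from where it was at the start of the episode above 0.025 m).
It fails at once if the mill, timer, shaker or mug is lifted, carried or knocked away (distance of any of mill, timer, shaker, mug from where it was at the start of the episode above 0.025 m).
It also fails if it takes over 42 s, if anything falls off the work surface, if the arm or the gripper's body presses on something with over 40 N, if the wrist force passes 120 N, or if a joint passes its speed limit or range.

## Robot

A 7-joint arm with a two-finger parallel gripper is mounted at the origin on a cart in front of the work surface, level with it; the furniture and walls round the work are solid. World frame = base frame: x ahead of the robot, y to its left, z up, the work surface at z = 0. Lengths are in m, angles in degrees, forces in N, time in s.
With the tool pointing down it reaches from about 0.425 to 0.875 m from the base axis. Payload 4.7 kg.
Tool frame: the origin (TCP) lies between the finger pads; the fingertips stand 8 mm ahead of it and the grasp point (between the pads) lies 11 mm behind it (env.tip_extent is the distance from the TCP to the fingertips, in m); z points along the fingers, y is the line along which they close (so a half turn about z gives the same grasp; the last joint's range is limited). The gripper opens to 87 mm and grips with 3 to 60 N. Pads are 19 mm wide; open, the fingers measure 117 mm over their backs; the gripper's body (75 mm by 190 mm) begins 51 mm behind the grasp point.
Start: joints at [77.985, 18.392, -4.016, 83.108, 1.295, 78.541, -3.26], TCP at [0.144, -0.634, 0.231] pointing down, gripper open.
Joint ranges: [-163.93, 163.93], [-17.29, 119.83], [-79.2, 71.16], [3.27, 140.29], [-89.18, 269.18], [5.43, 117.66], [-154.24, 154.24]. Speed limits (degrees/s): [147.25, 147.25, 180, 180, 180, 180, 180].

## Interface

Orientations are given as [roll, pitch, yaw] about the fixed x, y, z axes, in that order (R = Rz(yaw) Ry(pitch) Rx(roll)).
In Python, from cell import sensors, vision, workorder, env gives the robot as it stands.
- The arm moves only by the tool drive_tool, never from a script. Its argument "moves" is a list of rows, each an object of numbers: "x", "y", "z": the shift along the tool's x, y, z in mm; "rx", "ry", "rz": the turn, a rotation vector about the tool's x, y, z in rad; "fingers": the closure, from -1 (fully open) to 1 (shut). In form: [{"x": .., "y": .., "z": .., "rx": .., "ry": .., "rz": .., "fingers": ..}, ...]. A call has 1 to 20 rows; each row is the pose to reach, as a shift and turn from the pose commanded when the call began, along the tool's axes at that moment; what a row does not reach only later rows make up. A row lasts 1/8 s, in which the tool goes at most 62.5 mm and 10.7 degrees, less where a joint would pass 70% of its speed; a pose out of reach is approached as far as the arm can. A call with a gripper value outside its range is refused whole. The fingers move at their own pace and stop on an object; "force" is the grip in N (left out, the last holds). Time passes only in rows, so rows that repeat a pose let the fingers close. It gives the time, the measured TCP pose, the force, the opening and the grip force at its end, in the units of the state.
- sensors.get_obs(): the state, without advancing time (a new reading comes with each control period).
- vision.read_camera(name): name is "side" or "top" or "wrist"; returns a dict with "image" (384x512x3 uint8, red, green, blue), "fx", "fy", "cx", "cy" (pixels), "R" (3x3) and "t" (3): a world point X has camera coordinates R X + t. Camera axes: x right, y down, z forward; pixel columns grow to the right and rows downward; lengths in m; the calibration is good to about 2 mm. A picture is of the moment at which its call begins. There is no depth.
- workorder.sign_off(): hands the job in; it is judged then, once.
The state is a dict: "time_s": time; "qpos": joint angles; "joint_velocities": joint speeds; "effort": joint torques, N m; "tool_pos": TCP position; "tool_rot": TCP orientation; "force": force on the tool from outside, world axes, zero at the start; "wrist_torque": the same for the moment, N m; "grip_width": finger opening in m; "grasp_force": force on a finger pad.
Only numpy, scipy, OpenCV 4.12 (cv2) and the standard library are available. Lean on these libraries where they do the work, as an engineer would, in place of code of your own. Each camera call takes 0.05 s, during which the arm holds its last target. There are 200 camera calls.

## Working session

There is one attempt and no reset: what is moved stays moved. The work goes in short steps, Python scripts to look and compute and a tool call to move; the robot and the scene stay as the last step left them, time stands still between calls to the robot, and variables do not carry over. Pictures are saved under pics/ and viewed, at most 10 in all, crops included, and the job is handed in when it is done.

Besides the shell and the picture viewer there is one more tool, called after "Request:" as name(argument=value, ...) on one line, values as JSON. drive_tool: Moves the arm, as the interface text tells. Its arguments: {"type":"object","properties":{"moves":{"type":"array"},"force":{"type":"number"}},"required":["moves"]}

```bash
mkdir -p pics; cat > h.py <<'E'
import numpy as np, cv2
from cell import sensors, vision, workorder, env
def shot(n,f):
    c=vision.read_camera(n); cv2.imwrite('pics/'+f,c['image'][:,:,::-1]); np.savez('pics/'+f+'.npz',**c); return c
def ray(c,u,v,z):
    d=c['R'].T@np.array([(u-c['cx'])/c['fx'],(v-c['cy'])/c['fy'],1]); o=-c['R'].T@c['t']
    return o+d*(z-o[2])/d[2]
def proj(c,X):
    p=c['R']@np.array(X)+c['t']; return [c['fx']*p[0]/p[2]+c['cx'],c['fy']*p[1]/p[2]+c['cy']]
E
python3 - <<'E'
from h import *
a=shot('top','top0.png'); b=shot('side','side0.png')
o=sensors.get_obs(); print(o['tool_pos'],o['tool_rot'],o['grip_width'],o['force'],env.tip_extent)
for c in(a,b): print(-c['R'].T@c['t'],c['R'].round(2).tolist(),c['fx'])
for n,c in(('t',a),('s',b)):
    h=cv2.cvtColor(c['image'],cv2.COLOR_RGB2HSV)
    m=cv2.inRange(h,(5,170,120),(20,255,255))
    cs,_=cv2.findContours(m,cv2.RETR_EXTERNAL,cv2.CHAIN_APPROX_SIMPLE)
    for k in cs:
        if cv2.contourArea(k)>60: print(n,cv2.contourArea(k),cv2.minAreaRect(k),cv2.boxPoints(cv2.minAreaRect(k)).round(1).tolist())
E
```

```text
[ 0.14410358 -0.63331862  0.22954245] [-1.79898706e+02  5.75002774e-03  1.28254347e+01] 0.08655302395865991 [-0.51544637 -0.09231563  0.2429386 ] 0.008
[ 0.23368387 -0.04617054  1.33426376] [[0.09, -1.0, -0.0], [-0.97, -0.09, -0.21], [0.21, 0.02, -0.98]] 379.5843147689033
[ 0.28333018 -1.39429505  1.2495636 ] [[0.98, -0.17, -0.02], [-0.13, -0.63, -0.76], [0.12, 0.75, -0.65]] 490.36454725568984
s 365.0 ((260.2000427246094, 203.4000244140625), (33.98823547363281, 13.416407585144043), 63.43495178222656) [[246.60000610351562, 191.1999969482422], [258.6000061035156, 185.1999969482422], [273.79998779296875, 215.60000610351562], [261.79998779296875, 221.60000610351562]]
```

View pics/top0.png

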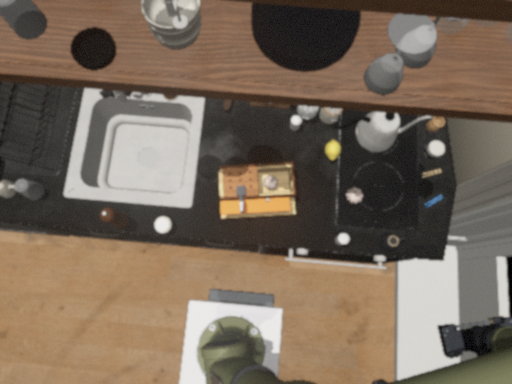

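View pics/side0.png

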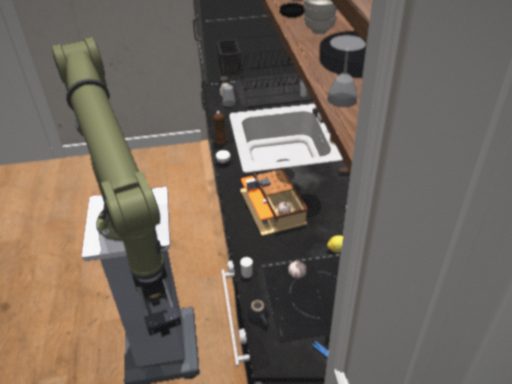

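The top view shows the box at about (257,190), the orange bar along its lower side from (220,209) to (296,207), and the tab near (241,198). The side view shows the same box at (272,202). Next I'll enlarge the box area in both views.

```bash
python3 - <<'E'
from h import *
a=dict(np.load('pics/top0.png.npz')); b=dict(np.load('pics/side0.png.npz'))
A=cv2.resize(a['image'][155:230,210:310],None,fx=6,fy=6,interpolation=cv2.INTER_CUBIC)
B=cv2.resize(b['image'][160:240,225:325],None,fx=6,fy=6,interpolation=cv2.INTER_CUBIC)
cv2.imwrite('pics/ca.png',A[:,:,::-1]); cv2.imwrite('pics/cb.png',B[:,:,::-1])
h=cv2.cvtColor(a['image'],cv2.COLOR_RGB2HSV)
print(h[207,222:294:6].tolist())
m=cv2.inRange(h,(10,150,150),(25,255,255)); m[:185]=0;m[225:]=0;m[:,:210]=0;m[:,310:]=0
cs,_=cv2.findContours(m,cv2.RETR_EXTERNAL,cv2.CHAIN_APPROX_NONE)
k=max(cs,key=cv2.contourArea); r=cv2.minAreaRect(k); print(r)
for p in cv2.boxPoints(r): print(p.round(1),ray(a,*p,0.06).round(4))
E
```

```text
[[18, 141, 230], [18, 143, 230], [18, 141, 232], [14, 29, 226], [14, 160, 196], [18, 143, 232], [18, 144, 231], [17, 142, 232], [18, 145, 231], [18, 145, 232], [17, 148, 231], [17, 146, 230]]
((251.10482788085938, 201.2139892578125), (10.934102058410645, 22.80274200439453), 52.594642639160156)
[238.7 203.8] [0.4843 0.0182 0.06  ]
[256.8 189.9] [ 0.5383 -0.0395  0.06  ]
[263.5 198.6] [ 0.5098 -0.0648  0.06  ]
[245.4 212.5] [ 0.4562 -0.0073  0.06  ]
```

View pics/ca.png

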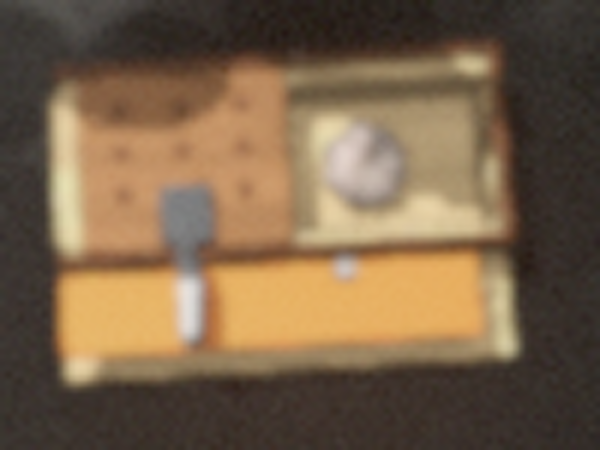

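View pics/cb.png

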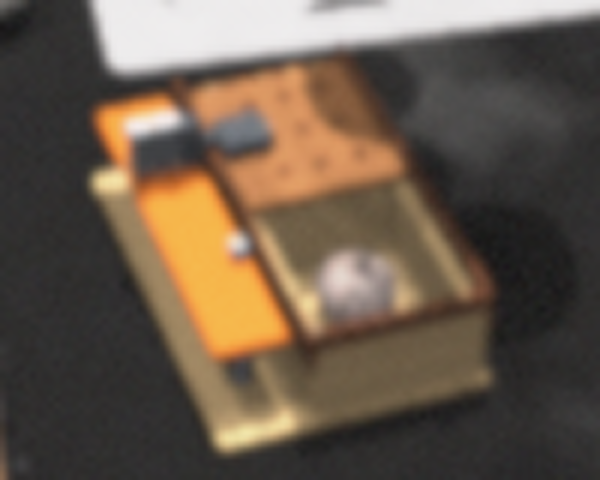

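The crop of the top view shows the bar from (60,262) to (483,340), the nub at (344,265) and the tab top from (190,278) to (190,345), with its white face looking left (+y). The crop of the side view agrees: the nub is at (238,243) and the tab's grey face is towards the viewer (-y).

```bash
python3 - <<'E'
from h import *
a=dict(np.load('pics/top0.png.npz')); b=dict(np.load('pics/side0.png.npz'))
def blob(c,lo,hi,box):
    x0,x1,y0,y1=box; h=cv2.cvtColor(c['image'],cv2.COLOR_RGB2HSV); m=cv2.inRange(h,lo,hi)
    z=np.zeros_like(m); z[y0:y1,x0:x1]=m[y0:y1,x0:x1]; return z
m=blob(a,(14,115,205),(21,255,255),(214,300,192,220))
m=cv2.morphologyEx(m,cv2.MORPH_CLOSE,np.ones((9,9)))
k=max(cv2.findContours(m,0,1)[0],key=cv2.contourArea); r=cv2.minAreaRect(k)
W=np.array([ray(a,*p,.06) for p in cv2.boxPoints(r)]); print(r,W.round(4).tolist())
print('sides',np.linalg.norm(W-np.roll(W,1,0),axis=1)) 
# long axis yaw from bar pixels
ys,xs=np.nonzero(m); P=np.array([ray(a,x,y,.06)[:2] for x,y in zip(xs,ys)])
c=P.mean(0); w,V=np.linalg.eigh(np.cov(P.T)); ydir=V[:,1]*np.sign(V[1,1]); print('yaw',np.degrees(np.arctan2(-ydir[0],ydir[1])))
f=lambda u,o:o+(u+.5)/6-.5
nt=(f(344,210),f(265,155)); ns=(f(238,225),f(243,160))
N1=ray(a,*nt,.070); N2=ray(b,*ns,.069); print('nub',N1,N2)
def tri(p,q):
    A=[];B=[]
    for c,(u,v) in((a,p),(b,q)):
        o=-c['R'].T@c['t']; d=c['R'].T@np.array([(u-c['cx'])/c['fx'],(v-c['cy'])/c['fy'],1]); d/=np.linalg.norm(d); Q=np.eye(3)-np.outer(d,d); A.append(Q);B.append(Q@o)
    return np.linalg.solve(sum(A),sum(B))
print('nub tri',tri(nt,ns))
for yaw in [np.arctan2(-ydir[0],ydir[1])]:
    ex=np.array([np.cos(yaw),np.sin(yaw)]);ey=np.array([-np.sin(yaw),np.cos(yaw)])
    o=c+86*1e-3*ex-.010*ey; print('origin via bar',o)
    o2=N1[:2]+.069*ex+.033*ey; print('origin via nub',o2, N2[:2]+.069*ex+.033*ey)
    for u,v in((190,278),(190,345),(177,310),(203,310)):
        t=ray(a,f(u,210),f(v,155),.103)[:2]-o2; print('tab top box',t@ex,t@ey)
    # side view tab top white patch
    for u,v in((125,122),(183,112),(133,140),(192,132)):
        t=ray(b,f(u,225),f(v,160),.103)[:2]-o2; print('side tab',t@ex,t@ey)
E
```

```text
((255.24484252929688, 205.66207885742188), (13.212455749511719, 69.23326873779297), 86.633544921875) [[0.488, 0.082, 0.06], [0.5233, -0.1531, 0.06], [0.4775, -0.1588, 0.06], [0.4427, 0.0745, 0.06]]
sides [0.04596549 0.23769258 0.04607979 0.23590493]
yaw 8.338906429113907
nub [ 0.5082405  -0.07631725  0.07      ] [ 0.50558368 -0.07930733  0.069     ]
nub tri [ 0.50747282 -0.0764233   0.06674777]
origin via bar [ 0.56931883 -0.03592668]
origin via nub [ 0.57172507 -0.03365921] [ 0.56906825 -0.03664928]
tab top box -0.0784682601097928 0.054200738886395594
tab top box -0.1159674826529402 0.0561306953979185
tab top box -0.09603128463213564 0.062270648767976014
tab top box -0.09684490665734768 0.04798053002537387
side tab -0.11339823219667623 0.05823334944888174
side tab -0.07664828315302337 0.055386729727557704
side tab -0.11390735596326398 0.03984323848123847
side tab -0.07745534298898306 0.034900986143520746
```

```bash
cat >> h.py <<'E'
from scipy.spatial.transform import Rotation as Ro
O=np.array([.5700,-.0352]); YAW=8.35
def box(x,y,z):
    c,s=np.cos(np.radians(YAW)),np.sin(np.radians(YAW)); return np.array([O[0]+c*x-s*y,O[1]+s*x+c*y,z])
def delta(P,yaw=YAW):
    o=sensors.get_obs(); R=Ro.from_euler('xyz',o['tool_rot'],degrees=True)
    T=Ro.from_euler('xyz',[180,0,yaw],degrees=True)
    for p in P: print('to',np.round(p,4),'mm',(R.inv().apply(p-o['tool_pos'])*1e3).round(1))
    print('rotvec',(R.inv()*T).as_rotvec().round(4))
E
python3 - <<'E'
from h import *
delta([[.42,-.42,.23],[.48,-.2,.23],box(-.093,.098,.2),box(-.093,.098,.08)])
E
```

```text
to [ 0.42 -0.42  0.23] mm [ 3.164e+02 -1.468e+02 -2.000e-01]
to [ 0.48 -0.2   0.23] mm [ 4.237e+02 -3.479e+02  1.000e-01]
to [0.4638 0.0483 0.2   ] mm [ 463.  -593.6   30.5]
to [0.4638 0.0483 0.08  ] mm [ 463.  -593.3  150.5]
rotvec [-0.0018  0.0002  0.0781]
```

Request:
drive_tool(force=20, moves=[{"x":53,"y":-24,"z":0,"rz":0.01,"fingers":1},{"x":106,"y":-49,"z":0,"rz":0.02,"fingers":1},{"x":159,"y":-73,"z":0,"rz":0.03,"fingers":1},{"x":212,"y":-98,"z":0,"rz":0.04,"fingers":1},{"x":265,"y":-122,"z":0,"rz":0.05,"fingers":1},{"x":316,"y":-147,"z":0,"rz":0.06,"fingers":1},{"x":345,"y":-197,"z":0,"rz":0.07,"fingers":1},{"x":372,"y":-247,"z":0,"rz":0.078,"fingers":1},{"x":399,"y":-297,"z":0,"rz":0.078,"fingers":1},{"x":424,"y":-348,"z":0,"rz":0.078,"fingers":1},{"x":432,"y":-398,"z":0,"rz":0.078,"fingers":1},{"x":440,"y":-448,"z":0,"rz":0.078,"fingers":1},{"x":448,"y":-498,"z":10,"rz":0.078,"fingers":1},{"x":456,"y":-548,"z":20,"rz":0.078,"fingers":1},{"x":463,"y":-593,"z":30,"rz":0.078,"fingers":1},{"x":463,"y":-593,"z":30,"rz":0.078,"fingers":1},{"x":463,"y":-593,"z":30,"rz":0.078,"fingers":1},{"x":463,"y":-593,"z":30,"rz":0.078,"fingers":1}])

```text
invalid input at $.moves[0]: expected keys x, y, z, rx, ry, rz, fingers
```

Request:
drive_tool(force=20, moves=[{"x":53,"y":-24,"z":0,"rx":0,"ry":0,"rz":0.01,"fingers":1},{"x":106,"y":-49,"z":0,"rx":0,"ry":0,"rz":0.02,"fingers":1},{"x":159,"y":-73,"z":0,"rx":0,"ry":0,"rz":0.03,"fingers":1},{"x":212,"y":-98,"z":0,"rx":0,"ry":0,"rz":0.04,"fingers":1},{"x":265,"y":-122,"z":0,"rx":0,"ry":0,"rz":0.05,"fingers":1},{"x":316,"y":-147,"z":0,"rx":0,"ry":0,"rz":0.06,"fingers":1},{"x":345,"y":-197,"z":0,"rx":0,"ry":0,"rz":0.07,"fingers":1},{"x":372,"y":-247,"z":0,"rx":0,"ry":0,"rz":0.078,"fingers":1},{"x":399,"y":-297,"z":0,"rx":0,"ry":0,"rz":0.078,"fingers":1},{"x":424,"y":-348,"z":0,"rx":0,"ry":0,"rz":0.078,"fingers":1},{"x":432,"y":-398,"z":0,"rx":0,"ry":0,"rz":0.078,"fingers":1},{"x":440,"y":-448,"z":0,"rx":0,"ry":0,"rz":0.078,"fingers":1},{"x":448,"y":-498,"z":10,"rx":0,"ry":0,"rz":0.078,"fingers":1},{"x":456,"y":-548,"z":20,"rx":0,"ry":0,"rz":0.078,"fingers":1},{"x":463,"y":-593,"z":30,"rx":0,"ry":0,"rz":0.078,"fingers":1},{"x":463,"y":-593,"z":30,"rx":0,"ry":0,"rz":0.078,"fingers":1},{"x":463,"y":-593,"z":30,"rx":0,"ry":0,"rz":0.078,"fingers":1},{"x":463,"y":-593,"z":30,"rx":0,"ry":0,"rz":0.078,"fingers":1}])

```text
time_s: 2.35
tool_pos: [0.4643, 0.0457, 0.2005]
tool_rot: [180.0, 0.0, 8.2]
force: [-0.3, -0.3, 0.5]
grip_width: 0.0007
grasp_force: 0.0
```

```bash
python3 - <<'E'
from h import *
c=shot('wrist','w1.png')
print('tab pred',[np.round(proj(c,box(x,y,.103)),0) for x,y in((-.076,.06),(-.11,.06),(-.076,.048),(-.11,.048))],'nub',np.round(proj(c,box(-.069,-.033,.071)),0))
print('tip',proj(c,sensors.get_obs()['tool_pos']+[0,0,-.008]))
delta([box(-.093,.098,.2),box(-.093,.098,.08)])
E
```

```text
tab pred [array([305., 176.]), array([304., 214.]), array([320., 176.]), array([318., 214.])] nub [401. 160.]
tip [np.float64(263.9957267787181), np.float64(242.75749377224784)]
to [0.4638 0.0483 0.2   ] mm [-0.2 -2.5  0.6]
to [0.4638 0.0483 0.08  ] mm [ -0.2  -2.5 120.6]
rotvec [ 0.0001  0.     -0.0024]
```

View pics/w1.png

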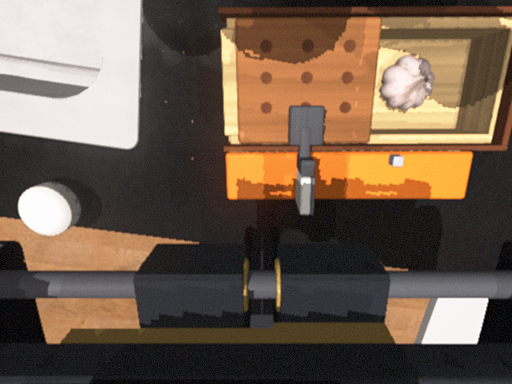

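The wrist view has the tab top at (298–313, 176–214) and the nub at (397,160). Both are about 4–5 px left of my prediction, so the box is about 3 mm further along +y and the fingers are well clear of the white face. I'll go down to just above the bar, then press.

Request:
drive_tool(moves=[{"x":0,"y":-4,"z":40,"rx":0,"ry":0,"rz":0,"fingers":1},{"x":0,"y":-4,"z":80,"rx":0,"ry":0,"rz":0,"fingers":1},{"x":0,"y":-4,"z":110,"rx":0,"ry":0,"rz":0,"fingers":1},{"x":0,"y":-4,"z":128,"rx":0,"ry":0,"rz":0,"fingers":1},{"x":0,"y":-4,"z":128,"rx":0,"ry":0,"rz":0,"fingers":1},{"x":0,"y":-4,"z":128,"rx":0,"ry":0,"rz":0,"fingers":1}])

```text
time_s: 3.15
tool_pos: [0.4642, 0.0507, 0.0733]
tool_rot: [180.0, -0.1, 8.3]
force: [0.1, 1.1, -0.2]
grip_width: 0.0004
grasp_force: 0.0
```

```bash
python3 - <<'E'
from h import *
s=shot('side','s2.png'); w=shot('wrist','w2.png')
B=cv2.resize(s['image'][140:240,200:330],None,fx=4,fy=4,interpolation=cv2.INTER_CUBIC)
cv2.imwrite('pics/c2.png',np.vstack([B[:,:512],w['image']])[:600,:,::-1])
print(sensors.get_obs()['force'],sensors.get_obs()['tool_pos'])
E
```

```text
[-0.02062979  0.3003279   0.89122629] [0.46447559 0.05087814 0.07361581]
```

View pics/c2.png

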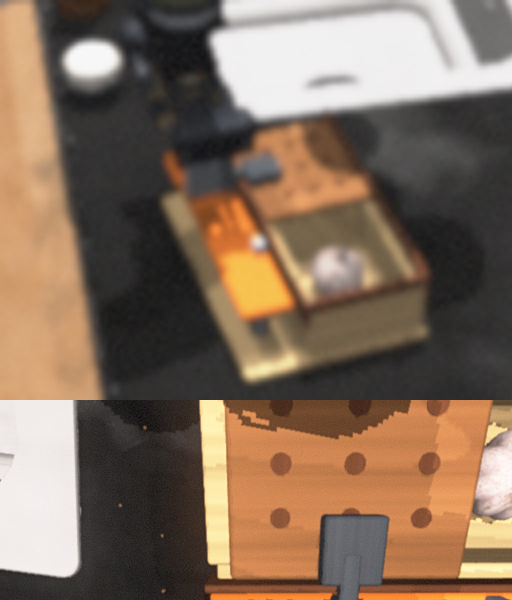

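The side crop shows the gripper above the bar's +y end, behind the tab at (205,175), and the lid has not moved. Now I'll press.

Request:
drive_tool(moves=[{"x":0,"y":0,"z":5,"rx":0,"ry":0,"rz":0,"fingers":1},{"x":0,"y":0,"z":9,"rx":0,"ry":0,"rz":0,"fingers":1},{"x":0,"y":0,"z":13,"rx":0,"ry":0,"rz":0,"fingers":1},{"x":0,"y":0,"z":17,"rx":0,"ry":0,"rz":0,"fingers":1},{"x":0,"y":0,"z":17,"rx":0,"ry":0,"rz":0,"fingers":1},{"x":0,"y":0,"z":17,"rx":0,"ry":0,"rz":0,"fingers":1}])

```text
time_s: 4.0
tool_pos: [0.4644, 0.051, 0.0562]
tool_rot: [180.0, -0.1, 8.4]
force: [0.2, -0.6, 6.4]
grip_width: 0.0007
grasp_force: 3.6
```

Request:
drive_tool(moves=[{"x":0,"y":4,"z":1,"rx":0,"ry":0,"rz":0,"fingers":1},{"x":0,"y":9,"z":1,"rx":0,"ry":0,"rz":0,"fingers":1},{"x":0,"y":14,"z":1,"rx":0,"ry":0,"rz":0,"fingers":1},{"x":0,"y":19,"z":1,"rx":0,"ry":0,"rz":0,"fingers":1},{"x":0,"y":24,"z":1,"rx":0,"ry":0,"rz":0,"fingers":1},{"x":0,"y":29,"z":1,"rx":0,"ry":0,"rz":0,"fingers":1},{"x":0,"y":34,"z":1,"rx":0,"ry":0,"rz":0,"fingers":1},{"x":0,"y":40,"z":1,"rx":0,"ry":0,"rz":0,"fingers":1},{"x":0,"y":46,"z":1,"rx":0,"ry":0,"rz":0,"fingers":1},{"x":0,"y":52,"z":1,"rx":0,"ry":0,"rz":0,"fingers":1},{"x":0,"y":58,"z":1,"rx":0,"ry":0,"rz":0,"fingers":1},{"x":0,"y":64,"z":1,"rx":0,"ry":0,"rz":0,"fingers":1},{"x":0,"y":70,"z":1,"rx":0,"ry":0,"rz":0,"fingers":1},{"x":0,"y":70,"z":1,"rx":0,"ry":0,"rz":0,"fingers":1}])

```text
time_s: 5.75
tool_pos: [0.4754, -0.0133, 0.0563]
tool_rot: [-179.7, -0.2, 8.5]
force: [-1.3, 10.2, 13.4]
grip_width: 0.0004
grasp_force: 7.4
```

```bash
python3 - <<'E'
from h import *
s=shot('side','s3.png'); w=shot('wrist','w3.png')
B=cv2.resize(s['image'][160:240,225:325],None,fx=5,fy=5,interpolation=cv2.INTER_CUBIC)
cv2.imwrite('pics/c3.png',B[:,:,::-1])
o=sensors.get_obs();print(o['force'],o['tool_pos'],o['wrist_torque'])
E
```

```text
[-0.66511887  9.16668809 14.1112767 ] [ 0.47543159 -0.01334708  0.05628141] [2.18177406 0.32016739 0.01325094]
```

View pics/c3.png

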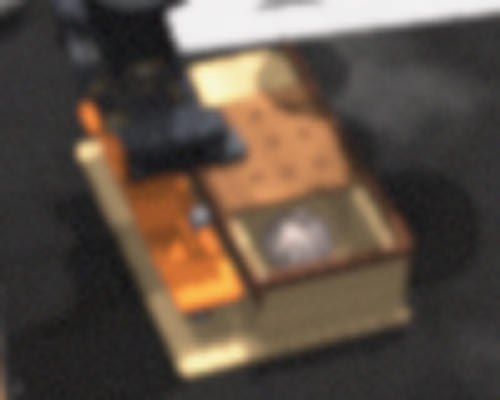

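The lid has moved about halfway: its -y edge is now near (250,215) in the crop. The bar is held fully down and the nub at (200,215) is lowered. I'll keep pushing.

Request:
drive_tool(moves=[{"x":0,"y":5,"z":0,"rx":0,"ry":0,"rz":0,"fingers":1},{"x":0,"y":10,"z":0,"rx":0,"ry":0,"rz":0,"fingers":1},{"x":0,"y":15,"z":0,"rx":0,"ry":0,"rz":0,"fingers":1},{"x":0,"y":20,"z":0,"rx":0,"ry":0,"rz":0,"fingers":1},{"x":0,"y":25,"z":0,"rx":0,"ry":0,"rz":0,"fingers":1},{"x":0,"y":30,"z":0,"rx":0,"ry":0,"rz":0,"fingers":1},{"x":0,"y":35,"z":0,"rx":0,"ry":0,"rz":0,"fingers":1},{"x":0,"y":40,"z":0,"rx":0,"ry":0,"rz":0,"fingers":1},{"x":0,"y":45,"z":0,"rx":0,"ry":0,"rz":0,"fingers":1},{"x":0,"y":50,"z":0,"rx":0,"ry":0,"rz":0,"fingers":1},{"x":0,"y":54,"z":0,"rx":0,"ry":0,"rz":0,"fingers":1},{"x":0,"y":54,"z":0,"rx":0,"ry":0,"rz":0,"fingers":1}])

```text
time_s: 7.35
tool_pos: [0.4833, -0.0661, 0.0563]
tool_rot: [-179.7, -0.2, 8.5]
force: [-1.7, 11.3, 15.3]
grip_width: 0.0007
grasp_force: 8.0
```

Request:
drive_tool(moves=[{"x":0,"y":2,"z":0,"rx":0,"ry":0,"rz":0,"fingers":1},{"x":0,"y":4,"z":0,"rx":0,"ry":0,"rz":0,"fingers":1},{"x":0,"y":6,"z":0,"rx":0,"ry":0,"rz":0,"fingers":1},{"x":0,"y":8,"z":0,"rx":0,"ry":0,"rz":0,"fingers":1},{"x":0,"y":8,"z":0,"rx":0,"ry":0,"rz":0,"fingers":1}])

```text
time_s: 7.98
tool_pos: [0.4844, -0.0731, 0.0563]
tool_rot: [-179.6, -0.2, 8.5]
force: [-1.5, 12.9, 16.7]
grip_width: 0.0002
grasp_force: 9.8
```

Request:
drive_tool(moves=[{"x":0,"y":2,"z":0,"rx":0,"ry":0,"rz":0,"fingers":1},{"x":0,"y":4,"z":0,"rx":0,"ry":0,"rz":0,"fingers":1},{"x":0,"y":6,"z":0,"rx":0,"ry":0,"rz":0,"fingers":1},{"x":0,"y":8,"z":0,"rx":0,"ry":0,"rz":0,"fingers":1},{"x":0,"y":8,"z":0,"rx":0,"ry":0,"rz":0,"fingers":1}])

```text
time_s: 8.6
tool_pos: [0.4843, -0.0734, 0.0562]
tool_rot: [-179.1, -0.0, 8.8]
force: [-8.4, 29.5, 22.9]
grip_width: 0.0002
grasp_force: 18.6
```

The force jumped and the motion stopped, which fits the end stop. I'll back off the tab slightly with the bar still held down, then check.

Request:
drive_tool(moves=[{"x":0,"y":-5,"z":0,"rx":0,"ry":0,"rz":0,"fingers":1},{"x":0,"y":-10,"z":0,"rx":0,"ry":0,"rz":0,"fingers":1},{"x":0,"y":-15,"z":0,"rx":0,"ry":0,"rz":0,"fingers":1},{"x":0,"y":-20,"z":0,"rx":0,"ry":0,"rz":0,"fingers":1},{"x":0,"y":-20,"z":0,"rx":0,"ry":0,"rz":0,"fingers":1}])

```text
time_s: 9.22
tool_pos: [0.4833, -0.0696, 0.0564]
tool_rot: [179.8, -0.2, 8.3]
force: [1.4, -4.0, 10.6]
grip_width: 0.0004
grasp_force: 5.2
```

```bash
python3 - <<'E'
from h import *
s=shot('side','s4.png'); w=shot('wrist','w4.png')
B=cv2.resize(s['image'][160:240,225:325],None,fx=5,fy=5,interpolation=cv2.INTER_CUBIC)
cv2.imwrite('pics/c4.png',B[:,:,::-1])
E
```

```text
(no output)
```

View pics/c4.png

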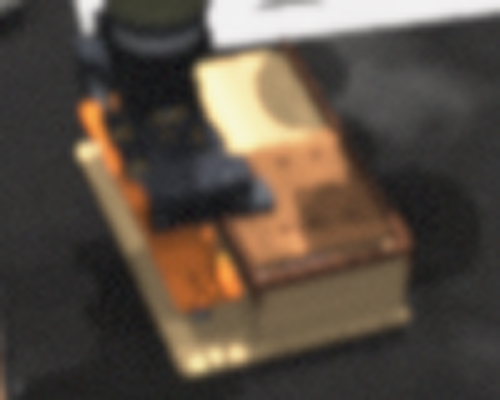

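The crop shows the lid covering the well right up to the box's -y end at (330,250). I'll lift straight up to let the bar spring back.

Request:
drive_tool(moves=[{"x":0,"y":0,"z":-6,"rx":0,"ry":0,"rz":0,"fingers":1},{"x":0,"y":-2,"z":-14,"rx":0,"ry":0,"rz":0,"fingers":1},{"x":0,"y":-4,"z":-30,"rx":0,"ry":0,"rz":0,"fingers":1},{"x":0,"y":-4,"z":-60,"rx":0,"ry":0,"rz":0,"fingers":1},{"x":0,"y":-4,"z":-100,"rx":0,"ry":0,"rz":0,"fingers":1},{"x":0,"y":-4,"z":-150,"rx":0,"ry":0,"rz":0,"fingers":1},{"x":0,"y":-4,"z":-150,"rx":0,"ry":0,"rz":0,"fingers":1},{"x":0,"y":-4,"z":-150,"rx":0,"ry":0,"rz":0,"fingers":1}])

```text
time_s: 10.32
tool_pos: [0.4796, -0.0632, 0.2041]
tool_rot: [-180.0, 0.1, 8.4]
force: [-0.7, -0.3, -0.4]
grip_width: 0.0005
grasp_force: 0.0
```

```bash
python3 - <<'E'
from h import *
s=shot('side','s5.png'); w=shot('wrist','w5.png')
B=cv2.resize(s['image'][160:240,225:325],None,fx=5,fy=5,interpolation=cv2.INTER_CUBIC)
W=cv2.resize(w['image'],None,fx=.58,fy=.58)
W=cv2.copyMakeBorder(W,0,400-W.shape[0],0,0,cv2.BORDER_CONSTANT)
cv2.imwrite('pics/c5.png',np.hstack([B,W])[:,:800,::-1]); print(sensors.get_obs()['force'])
E
```

```text
[ 0.0135476  -0.12270083  0.13214728]
```

View pics/c5.png

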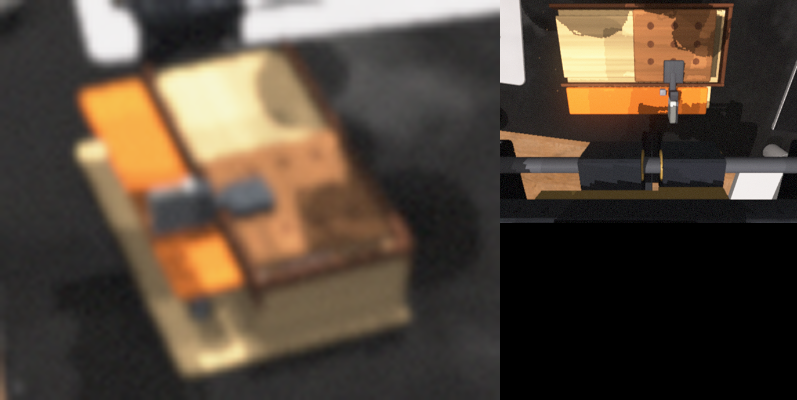

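The lid is shut, with the nub at (662,92) behind the bracket at (673,92). The bar is up again and the arm is clear, so I'm handing in.

```bash
python3 -c "
from h import *
print(workorder.sign_off())"
```

```text
the job is handed in; nothing more can be done
None
```

The garlic box is shut, with the bar up and its nub behind the lug in the last pictures, and I've handed the job in; sign-off gave no verdict.

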